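Tip the burnt-out tea lights through the flap of the waste bin

TASK

Carry the pan of burnt-out tea lights to the small waste bin, press the sprung flap inward with the lip of the pan and tip the pan there, so that all three tea lights go in and the flap closes again behind them. Then set the empty pan down flat on the worktop and let go. Keep the gripper itself off the bin and its flap, and leave the matchbox, the cup and the timer where they are.

Things in the scene. Friction and masses are not known exactly. Their poses are not given: they have to be found in the camera images.
- pan: open aluminium scoop pan, loose, 0.16 kg, 150 long (x) x 58 wide (y, outside) x 40 mm high, walls and floor 3 mm. Origin: centre of its underside, z up, +x to its open front, the lip; no front wall. Its parallel side walls, 40 mm high from the rear (x=-75) to x=+25 and then falling to 24 mm at the lip, can be gripped across y. Starts level with the tea lights in it, lip roughly towards the bin
- pan_lip (a point): middle of the pan's lip: the front edge of its floor, on the floor's upper face (75 mm ahead of the pan's origin, 3 mm up)
- tealight_1: burnt-out tea light in its round metal cup, 38 mm across, 16 mm high, 14 g; origin: centre of its underside, z up out of the cup. It lies loose in the pan, in one row with the others, and slides down the pan when this is tipped about 40 degrees or more
- tealight_2: as tealight_1
- tealight_3: as tealight_1
- bin: white waste bin, fixed, hollow, 150 deep (x) x 140 wide (y) x 200 mm high. Origin: centre of its underside, z up; its front is its -x side: upright (x=-75) up to z=105 mm, then leaning back 30 degrees to x=-20, z=200 mm. In the leaning face an opening 100 mm wide (y=-50..50), from x=-71, z=112 up to x=-24, z=192 mm, is closed by the green flap
- slot (a point): centre of the bin's opening, on the outer face of the leaning front: x = -48, y = 0, z = 152 mm in the bin's frame (same axes as the bin)
- flap (a joint): angle of the green flap (96 mm wide, 88 mm high, 3 mm thick), hinged along the opening's upper edge, 0 = shut, grows as its lower edge is pushed into the bin, at most 1.35 rad. A spring shuts it: torque 0.063 N m when shut, plus 0.07 N m per rad; the tea lights alone do not open it. With the lip only 40 mm inside, the flap can hold a tea light back; at 60 to 65 mm they drop clear
- matchbox: matchbox 37 x 56 x 17 mm lying on the worktop, loose, to be left alone; origin: centre of its underside
- cup: white cup, 64 mm across, 91 mm with its handle, 51 mm high, loose, to be left alone; origin: centre of its underside
- timer: red and cream kitchen timer, 62 mm across, 50 mm high, loose, to be left alone; origin: centre of its underside
There are look-alikes about, which are no part of the job. Leave any yellow look-alike of the tealight_3 alone.

How it is judged:
On the way, in this order (a step that is already met when the one before it is completed fails the run):
1. the pan pushes the flap open (at least 0.35 rad) with the tea lights not yet all in the bin (value of joint flap above 0.35 rad and contact force between pan and bin above 0.2 N), for 0.04 s.
2. all three tea lights are inside the bin (x of tealight_1 in the frame of bin between -0.072 and 0.075 m and y of tealight_1 in the frame of bin between -0.07 and 0.07 m and z of tealight_1 in the frame of bin between -0.005 and 0.08 m and x of tealight_2 in the frame of bin between -0.072 and 0.075 m and y of tealight_2 in the frame of bin between -0.07 and 0.07 m and z of tealight_2 in the frame of bin between -0.005 and 0.08 m and x of tealight_3 in the frame of bin between -0.072 and 0.075 m and y of tealight_3 in the frame of bin between -0.07 and 0.07 m and z of tealight_3 in the frame of bin between -0.005 and 0.08 m), for 0.1 s.
At the end, for the whole second after the job is handed in: All three tea lights lie inside the bin (their origins within its 150 x 140 mm outline and below 80 mm), the flap is shut (within 0.06 rad), and the pan stands flat and still on the worktop (underside within 8 mm of its surface, tilt under 0.1 rad), released (all of step 2 and value of joint flap below 0.06 rad and height (world z) of pan between -0.008 and 0.008 m and angle between pan's own z axis and vertical below 0.1 rad and linear speed of pan below 0.02 m/s and contact force between the fingers and pan below 0.1 N); the robot touches nothing.
It fails at once if the gripper or arm pushes on the bin or its flap (over 1 N) (contact force between any of the fingers, the arm and bin above 1 N).
It fails at once if the matchbox, the cup or the timer is displaced by more than 30 mm (distance of any of matchbox, cup, timer from where it was at the start of the episode above 0.03 m).
It also fails if it takes over 53 s, if anything falls off the work surface, if the arm or the gripper's body presses on something with over 40 N, if the wrist force passes 120 N, or if a joint passes its speed limit or range.

ROBOT

A 6-joint arm with a two-finger parallel gripper is mounted at the origin on a cart in front of the work surface, level with it; the furniture and walls round the work are solid. World frame = base frame: x ahead of the robot, y to its left, z up, the work surface at z = 0. Lengths are in m, angles in rad, forces in N, time in s.
With the tool pointing down it reaches from about 0.35 to 0.975 m from the base axis. Payload 4.9 kg.
Tool frame: the origin (TCP) lies on the mounting face of the last link; the fingertips stand 173 mm ahead of it and the grasp point (between the pads) lies ctrl.pinch_z ahead of it (ctrl.pinch_z is the distance from the TCP to the grasp point, in m); z points along the fingers, y is the line along which they close (so a half turn about z gives the same grasp; the last joint's range is limited). The gripper opens to 85 mm and grips with 20 to 120 N. Pads are 22 mm wide; open, the fingers measure 114 mm over their backs; the gripper's body (76 mm by 85 mm) begins 54 mm behind the grasp point. The pads swing forward as they close: fully open they stand 13 mm farther back than shut.
Start: joints at [-1.227, 0.053, 1.613, -0, 1.476, -0.119], TCP at [0.279, -0.559, 0.405] pointing down, gripper open.
Joint ranges: [-3.01, 3.01], [-1.01, 2.22], [0.06, 2.58], [-1.02, 4.17], [0.09, 2.62], [-3.14, 3.14]. Speed limits (rad/s): [2.57, 2.57, 3.14, 3.14, 3.14, 3.14].

INTERFACE

Orientations are given as a rotation vector (axis times angle).
In Python, from station import telemetry, eyes, ctrl gives the robot as it stands.
- The arm moves only by the tool apply_moves, never from a script. Its argument "plan" is a list of rows, each a list of 5 numbers: the finger opening in m, from 0 to 0.0854, then the shift along the tool's x, y, z in m, then the turn about the tool's z in rad. In form: [[jaw, x, y, z, roll], ...]. A call has 1 to 12 rows; each row is the pose to reach, as a shift and turn from the pose commanded when the call began, along the tool's axes at that moment; what a row does not reach only later rows make up. A row lasts 1/12 s, in which the tool goes at most 41.7 mm and 7.16 degrees, less where a joint would pass 70% of its speed; a pose out of reach is approached as far as the arm can. A call with a gripper value outside its range is refused whole. The fingers move at their own pace and stop on an object; "newtons" is the grip in N (left out, the last holds). Time passes only in rows, so rows that repeat a pose let the fingers close. It gives the time, the measured TCP pose, the force, the opening and the grip force at its end, in the units of the state.
- telemetry.get_obs(): the state, without advancing time (a new reading comes with each control period).
- eyes.get_image(name): name is "scene" or "top" or "wrist"; returns a dict with "img" (420x560x3 uint8, blue, green, red), "range_z" (420x560 float32, m along the optical axis (not along the pixel's ray), 0 where there is no reading), "K" (3x3 intrinsics, pixels), "dist_coeffs" ([k1, k2, p1, p2, k3] as OpenCV has them; the pictures are not rectified), "pose" (4x4, takes a point from camera to world coordinates); the wrist camera has in their place "hand_eye" (4x4, takes a point from camera to tool coordinates, whose origin is the TCP and whose axes are the flange's). Camera axes: x right, y down, z forward; pixel columns grow to the right and rows downward; lengths in m; the calibration is good to about 2 mm. A picture is of the moment at which its call begins: read the wrist's pose just before it.
- ctrl.finish_job(): hands the job in; it is judged then, once.
Trained networks look in a picture, given as the dict that the camera call returned (one of the last four; its "shot" number tells which), for a name from the list of things; names that differ only in an ending like _2 or _b are one class to them, and where a whole thing is asked for, a point or a joint stands for the part that bears it (a point fixed in the world has none). Each returns a list of dicts, best first, with "confidence" (0 to 1); they miss things now and then, are a little off and sometimes report something else, mostly with a low value. They report only what shows in the picture. A call takes as long as a camera call. They do not tell look-alikes from the thing itself.
- eyes.search_frame(thing, picture): "box" ([left, top, right, bottom] in pixels, round what is visible of it).
- eyes.outline_of(thing, picture): "region" (420x560 bool, what is visible of it) and "box" ([left, top, right, bottom] in pixels, round what is visible of it).
- eyes.tip_of(thing, picture): "point" ([column, row] in pixels: a listed point, or the origin of a listed thing).
The state is a dict: "t": time; "q": joint angles; "dq": joint speeds; "effort": joint torques, N m; "tool_pos": TCP position; "tool_rot": TCP orientation; "contact_force": force on the tool from outside, world axes, zero at the start; "wrist_torque": the same for the moment, N m; "opening": finger opening in m; "grip_force": force on a finger pad.
Only numpy, scipy, OpenCV 4.12 (cv2) and the standard library are available. Lean on these libraries where they do the work, as an engineer would, in place of code of your own. Each camera call takes 0.05 s, during which the arm holds its last target. There are 200 camera calls.

## Working session

There is one attempt and no reset: what is moved stays moved. The work goes in short steps, Python scripts to look and compute and a tool call to move; the robot and the scene stay as the last step left them, time stands still between calls to the robot, and variables do not carry over. Pictures are saved under pics/ and viewed, at most 10 in all, crops included, and the job is handed in when it is done.

Besides the shell and the picture viewer there is one more tool, called after ">>>" as a command line: name --pt "numbers of a row" for each row, then --argument value for the rest. apply_moves: Moves the arm, as the interface text tells. Its arguments: {"type":"object","properties":{"plan":{"type":"array","items":{"type":"array","items":{"type":"number"}}},"newtons":{"type":"number"}},"required":["plan"]}

```bash
mkdir -p pics; ls; cat > h.py <<'E'
import numpy as np, cv2
from scipy.spatial.transform import Rotation as R
from station import telemetry, eyes, ctrl
def T():
    o=telemetry.get_obs(); M=np.eye(4); M[:3,3]=o['tool_pos']; M[:3,:3]=R.from_rotvec(o['tool_rot']).as_matrix(); return M
def shot(n):
    M=T(); p=eyes.get_image(n); p['W']=M@p['hand_eye'] if n=='wrist' else p['pose']; return p
def w(p,uv,z=None):
    uv=np.array(uv,float).reshape(-1,2); r=cv2.undistortPoints(uv[:,None],p['K'],p['dist_coeffs'])[:,0]
    if z is None: z=p['range_z'][uv[:,1].astype(int),uv[:,0].astype(int)]
    c=np.c_[r,np.ones(len(r))]*np.reshape(z,(-1,1)); return c@p['W'][:3,:3].T+p['W'][:3,3]
def cloud(p,reg):
    v,u=np.nonzero(reg&(p['range_z']>0)); return w(p,np.c_[u,v])
E
python3 - <<'E'
from h import *
np.set_printoptions(precision=3,suppress=True)
o=telemetry.get_obs(); print(o['t'],o['tool_pos'],o['tool_rot'],ctrl.pinch_z); print(T()[:3,:3])
for n in ['top','scene']:
    p=shot(n); cv2.imwrite(f'pics/{n}0.png',p['img']); print(n,p['W'][:3,3])
    for t in ['pan','bin','flap','tealight_1','matchbox','cup','timer']:
        for d in eyes.outline_of(t,p)[:5]:
            c=cloud(p,d['region']); 
            if len(c)<5: continue
            hi=c[c[:,2]>np.percentile(c[:,2],90)-0.01]
            print(t,round(d['confidence'],2),np.round(d['box']),len(c),np.median(c,0),np.percentile(c,3,0),np.percentile(c,97,0))
E
```

```text
pics
0.0 [ 0.279 -0.559  0.403] [-3.056 -0.72   0.   ] 0.1547
[[ 0.895  0.446 -0.001]
 [ 0.446 -0.895  0.002]
 [ 0.    -0.002 -1.   ]]
top [ 0.374 -0.123  1.14 ]
pan 0.91 [302. 218. 360. 241.] 787 [ 0.44  -0.267  0.005] [ 0.399 -0.346 -0.001] [ 0.458 -0.201  0.044]
pan 0.68 [346. 226. 358. 238.] 158 [ 0.429 -0.326  0.012] [ 0.412 -0.343  0.007] [ 0.445 -0.309  0.02 ]
bin 0.84 [198. 147. 264. 215.] 4337 [ 0.525 -0.01   0.198] [ 0.459 -0.081  0.054] [0.598 0.061 0.203]
flap 0.86 [240. 158. 262. 199.] 763 [ 0.536 -0.055  0.154] [ 0.492 -0.077  0.119] [ 0.581 -0.034  0.188]
tealight_1 0.64 [348. 227. 358. 238.] 127 [ 0.427 -0.326  0.012] [ 0.413 -0.342  0.007] [ 0.442 -0.311  0.017]
tealight_1 0.6 [328. 224. 343. 239.] 149 [ 0.428 -0.283  0.013] [ 0.411 -0.299  0.007] [ 0.444 -0.266  0.019]
tealight_1 0.48 [148. 268. 161. 277.] 137 [0.299 0.207 0.008] [0.284 0.189 0.004] [0.313 0.223 0.013]
matchbox 0.63 [279. 160. 300. 188.] 298 [ 0.575 -0.153  0.017] [ 0.549 -0.178  0.001] [ 0.603 -0.128  0.022]
matchbox 0.33 [306. 216. 360. 243.] 671 [ 0.442 -0.26   0.005] [ 0.399 -0.345 -0.001] [ 0.457 -0.201  0.043]
cup 0.6 [296. 166. 331. 193.] 524 [ 0.561 -0.229  0.021] [ 0.533 -0.258  0.004] [ 0.587 -0.18   0.052]
timer 0.59 [376. 241. 398. 268.] 419 [ 0.361 -0.407  0.046] [ 0.335 -0.434  0.024] [ 0.387 -0.384  0.053]
scene [-0.271  0.642  0.713]
bin 0.79 [178. 179. 268. 285.] 7131 [0.477 0.048 0.122] [ 0.456 -0.071  0.008] [0.589 0.074 0.203]
bin 0.58 [265. 203. 288. 230.] 444 [ 0.554 -0.215  0.037] [ 0.529 -0.254  0.009] [ 0.589 -0.176  0.052]
tealight_1 0.64 [210. 338. 230. 362.] 325 [0.299 0.211 0.011] [0.281 0.193 0.003] [0.318 0.229 0.017]
cup 0.83 [266. 204. 289. 228.] 455 [ 0.554 -0.216  0.038] [ 0.529 -0.254  0.009] [ 0.588 -0.175  0.052]
timer 0.6 [366. 210. 385. 224.] 259 [ 0.351 -0.396  0.045] [ 0.331 -0.425  0.027] [ 0.376 -0.381  0.053]
```

```bash
python3 - <<'E'
from h import *
im=cv2.imread('pics/top0.png')[120:300,130:420]; cv2.imwrite('pics/a.png',cv2.resize(im,None,fx=2.7,fy=2.7,interpolation=cv2.INTER_CUBIC))
p=shot('top'); q=shot('scene')
np.set_printoptions(precision=4,suppress=True)
d=eyes.outline_of('flap',p)[0]; c=cloud(p,d['region']); 
m=c.mean(0); n=np.linalg.svd(c-m)[2][2]; n*=np.sign(n[2]); print('flap n',n,m,'yaw out',np.arctan2(n[1],n[0]),'lean',np.degrees(np.arcsin(n[2])))
d=eyes.outline_of('bin',p)[0]; c=cloud(p,d['region']); t=c[abs(c[:,2]-.2)<.006]; print('bintop',cv2.minAreaRect(t[:,:2].astype(np.float32)),len(t))
c=np.vstack([cloud(p,np.ones((420,560),bool)), cloud(q,np.ones((420,560),bool))])
s=c[(c[:,0]>.37)&(c[:,0]<.49)&(c[:,1]<-.17)&(c[:,1]>-.375)&(c[:,2]>.022)&(c[:,2]<.06)]; print('panwall',len(s),cv2.minAreaRect(s[:,:2].astype(np.float32)))
for lo in (.03,.036):
  e=s[s[:,2]>lo]; print(len(e),cv2.minAreaRect(e[:,:2].astype(np.float32)),s[:,2].max())
print(eyes.tip_of('pan_lip',p)[:2],eyes.tip_of('pan',p)[:2],[w(p,x['point']) for x in eyes.tip_of('pan_lip',p)[:1]+eyes.tip_of('pan',p)[:1]])
E
```

```text
flap n [ 0.0897 -0.8573  0.5069] [ 0.5359 -0.0553  0.1523] yaw out -1.4665537187264577 lean 30.45580352390801
bintop ((0.5294972658157349, 0.01558181643486023), (0.14039090275764465, 0.10090585798025131), 6.274699687957764) 2615
panwall 244 ((0.4289066195487976, -0.27264028787612915), (0.058687228709459305, 0.15108945965766907), 1.656859278678894)
210 ((0.4290955066680908, -0.2791711688041687), (0.058687228709459305, 0.13802219927310944), 1.656859278678894) 0.04835356861164253
180 ((0.4292820692062378, -0.28562068939208984), (0.058687228709459305, 0.12511779367923737), 1.656859278678894) 0.04835356861164253
[{'point': [308.0, 230.5], 'confidence': 0.62}, {'point': [319.2, 230.5], 'confidence': 0.45}] [{'point': [330.0, 227.4], 'confidence': 0.77}] [array([[ 0.4246, -0.2095,  0.0024]]), array([[ 0.4342, -0.2683,  0.0139]])]
```

View pics/a.png

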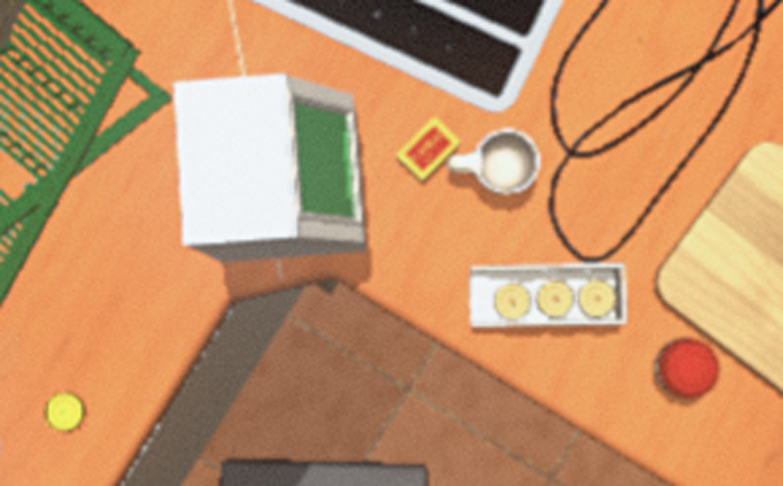

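The top view (2.7x crop) shows the bin at the left with its green flap facing right (crop 325,160). The pan is at (548,297) with its lip towards the bin and three cream tea lights in it. The cup is at (505,160), the matchbox at (428,150) and the timer at (688,368); the yellow look-alike lies apart at (65,410). The measured sizes match the ones given (58.7 x 151 mm pan, 30.5° lean). I'll go above the rear of the pan.

>>> apply_moves --pt "0.085 0.237 -0.135 0.12 -1.138" --pt "0.085 0.237 -0.135 0.12 -1.138" --pt "0.085 0.237 -0.135 0.12 -1.138" --pt "0.085 0.237 -0.135 0.12 -1.138" --pt "0.085 0.237 -0.135 0.12 -1.138" --pt "0.085 0.237 -0.135 0.12 -1.138" --pt "0.085 0.237 -0.135 0.12 -1.138" --pt "0.085 0.237 -0.135 0.12 -1.138" --pt "0.085 0.237 -0.135 0.12 -1.138" --pt "0.085 0.237 -0.135 0.12 -1.138" --pt "0.085 0.237 -0.135 0.12 -1.138" --pt "0.085 0.237 -0.135 0.12 -1.138" --newtons 60

```text
t: 2.2
tool_pos: [0.4308, -0.3331, 0.2852]
tool_rot: [2.191, 2.25, -0.0]
contact_force: [0.7, 0.5, 0.4]
opening: 0.085
grip_force: 0.0
```

```bash
python3 - <<'E'
from h import *
np.set_printoptions(precision=4,suppress=True)
p=shot('wrist'); cv2.imwrite('pics/w1.png',p['img']); M=T(); print(M)
c=cloud(p,np.ones((420,560),bool)); s=c[(c[:,0]>.37)&(c[:,0]<.49)&(c[:,1]<-.17)&(c[:,1]>-.37)&(c[:,2]>.022)&(c[:,2]<.06)]
print(len(s),cv2.minAreaRect(s[:,:2].astype(np.float32)),np.percentile(s,[1,99],axis=0))
E
```

```text
[[-0.0271  0.9996  0.0007  0.4307]
 [ 0.9996  0.0271 -0.0007 -0.3332]
 [-0.0007  0.0007 -1.      0.2852]
 [ 0.      0.      0.      1.    ]]
5655 ((0.4287355840206146, -0.2752571702003479), (0.059884604066610336, 0.14103342592716217), 2.387012004852295) [[ 0.3974 -0.345   0.0225]
 [ 0.4599 -0.2072  0.0435]]
```

View pics/w1.png

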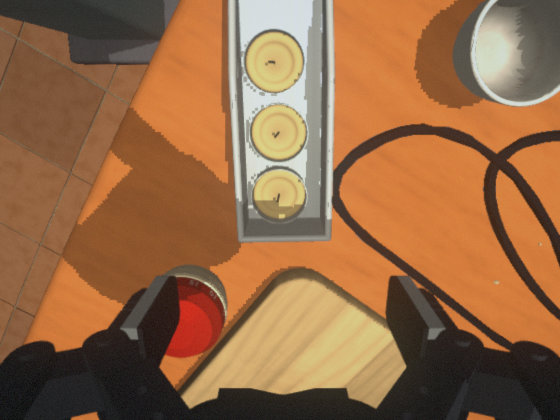

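The wrist view shows the pan rear (row 240, columns 238–330) centred ahead of the open fingers, with the timer at (195,320) and the board clear of them. I'll go down and grip.

>>> apply_moves --pt "0.085 0 0 0.035 0" --pt "0.085 0 0 0.07 0" --pt "0.085 0 0 0.095 0" --pt "0.085 0 0 0.107 0" --pt "0.085 0 0 0.107 0" --pt "0.085 0 0 0.107 0" --pt "0.05 0 0 0.107 0" --pt "0.05 0 0 0.107 0" --pt "0.05 0 0 0.107 0" --pt "0.05 0 0 0.107 0" --pt "0.05 0 0 0.107 0" --pt "0.05 0 0 0.107 0" --newtons 80

```text
t: 3.25
tool_pos: [0.4319, -0.3338, 0.1805]
tool_rot: [2.184, 2.251, -0.001]
contact_force: [0.2, -0.1, 7.2]
opening: 0.0566
grip_force: 85.8
```

>>> apply_moves --pt "0.05 0 0 -0.005 0" --pt "0.05 0 0 -0.01 0" --pt "0.05 0 0 -0.015 0" --pt "0.05 0 0 -0.02 0" --pt "0.05 0 0 -0.02 0" --pt "0.05 0 0 -0.02 0"

```text
t: 3.75
tool_pos: [0.4309, -0.3327, 0.1981]
tool_rot: [2.187, 2.254, -0.0]
contact_force: [-0.6, -0.5, -1.7]
opening: 0.057
grip_force: 85.2
```

```bash
cat >> h.py <<'E'
def pantilt(p,lo=None):
    "pan points in tool frame xz (tool x = pan x, up=-z)"
    M=T(); c=cloud(p,np.ones((420,560),bool)); t=(c-M[:3,3])@M[:3,:3]; return t,c
E
python3 - <<'E'
from h import *
np.set_printoptions(precision=4,suppress=True)
p=shot('wrist'); cv2.imwrite('pics/w2.png',p['img']); t,c=pantilt(p); print(T()[:3,3])
for sx in (-1,1):   # wall tops: |y| in 24..31
    k=(t[:,1]*sx>.022)&(t[:,1]*sx<.033)&(t[:,0]>.02)&(t[:,0]<.15)
    for a in np.arange(.02,.14,.015):
        m=k&(t[:,0]>a)&(t[:,0]<a+.015)
        if m.sum(): print(sx,round(a,3),m.sum(),np.percentile(c[m,2],95))
k=(abs(t[:,1])<.02)&(t[:,0]>.0)&(t[:,0]<.15)
for a in np.arange(0,.15,.01):
    m=k&(t[:,0]>a)&(t[:,0]<a+.01)
    if m.sum(): print('floor',round(a,2),np.percentile(c[m,2],[5,50,95]))
E
```

```text
[ 0.4307 -0.3325  0.1977]
-1 0.02 1648 0.06046987956006226
-1 0.035 1710 0.0605253888384078
-1 0.05 1996 0.06056095086714199
-1 0.065 2295 0.060558823951004995
-1 0.08 2426 0.060440841706599045
-1 0.095 1559 0.05705924908591217
1 0.02 1477 0.06035450356695646
1 0.035 1636 0.060343198161921865
1 0.05 1780 0.060365677812129814
1 0.065 1944 0.060410648884487356
1 0.08 2065 0.060253599687952825
1 0.095 1315 0.05716068735918505
1 0.11 1 0.018616620840633175
floor 0.0 [0.028  0.0993 0.1067]
floor 0.01 [0.0231 0.1037 0.1124]
floor 0.02 [0.0202 0.0292 0.0362]
floor 0.03 [0.0201 0.0292 0.0363]
floor 0.04 [0.0208 0.0298 0.0347]
floor 0.05 [0.021  0.0291 0.0326]
floor 0.06 [0.0204 0.0298 0.0323]
floor 0.07 [0.0199 0.0211 0.0359]
floor 0.08 [0.0202 0.0297 0.0322]
floor 0.09 [0.0205 0.029  0.0318]
floor 0.1 [0.0205 0.0291 0.0318]
```

The pan is held level. I'll set the lip back on the worktop, loosen the grip and raise the rear, so that the pan swings nose-down with its tilt limited by the worktop.

>>> apply_moves --pt "0.05 0 0 0.01 0" --pt "0.05 0 0 0.019 0" --pt "0.05 0 0 0.019 0" --pt "0.05 0 0 0.019 0" --pt "0.05 0 0 0.019 0" --pt "0.05 0 0 0.009 0" --pt "0.05 0 0 -0.001 0" --pt "0.05 0 0 -0.011 0" --pt "0.05 0 0 -0.021 0" --pt "0.05 0 0 -0.031 0" --pt "0.05 0 0 -0.031 0" --pt "0.05 0 0 -0.031 0" --newtons 20

```text
t: 4.8
tool_pos: [0.4311, -0.3329, 0.2298]
tool_rot: [2.186, 2.253, -0.0]
contact_force: [-0.3, 0.4, -1.8]
opening: 0.0571
grip_force: 88.1
```

```bash
cat > tl.py <<'E'
from h import *
np.set_printoptions(precision=4,suppress=True)
p=shot('wrist'); t,c=pantilt(p); o=telemetry.get_obs(); print(o['t'],o['tool_pos'],o['opening'],o['grip_force'],o['contact_force'])
for a in np.arange(.0,.15,.02):
    r=[]
    for sx in (-1,1):
        m=(t[:,1]*sx>.022)&(t[:,1]*sx<.033)&(t[:,0]>a)&(t[:,0]<a+.02)&(t[:,2]>.12)
        r.append(np.percentile(c[m,2],95) if m.sum()>20 else np.nan)
    m=(abs(t[:,1])<.02)&(t[:,0]>a)&(t[:,0]<a+.02)&(t[:,2]>.12)
    print(round(a,3),'walls',np.round(r,4),'mid',np.percentile(c[m,2],[5,50,95]) if m.sum()>20 else '')
E
python3 tl.py
```

```text
4.85 [ 0.4308 -0.3326  0.229 ] 0.0568772927629618 88.09136509895325 [ 0.3915 -0.2787 -2.155 ]
0.0 walls [0.1037 0.1032] mid [0.0536 0.0619 0.0658]
0.02 walls [0.0928 0.093 ] mid [0.0527 0.0617 0.0688]
0.04 walls [0.0929 0.0931] mid [0.0536 0.0619 0.0663]
0.06 walls [0.0928 0.0931] mid [0.0526 0.0543 0.0675]
0.08 walls [0.0923 0.0927] mid [0.0529 0.0617 0.0646]
0.1 walls [0.0878 0.0883] mid [0.053  0.0614 0.0641]
0.12 walls [nan nan] mid 
0.14 walls [nan nan] mid
```

The pan stayed level because the grip never dropped from 88 N. I'll set it down, release, and regrip at 20 N.

>>> apply_moves --pt "0.05 0 0 0.02 0" --pt "0.05 0 0 0.04 0" --pt "0.05 0 0 0.05 0" --pt "0.05 0 0 0.05 0" --pt "0.05 0 0 0.05 0" --pt "0.068 0 0 0.05 0" --pt "0.068 0 0 0.05 0" --pt "0.052 0 0 0.05 0" --pt "0.052 0 0 0.05 0" --pt "0.052 0 0 0.05 0" --pt "0.052 0 0 0.05 0" --pt "0.052 0 0 0.05 0" --newtons 20

```text
t: 5.85
tool_pos: [0.4308, -0.3326, 0.1786]
tool_rot: [2.188, 2.254, 0.0]
contact_force: [-0.5, -1.4, -0.3]
opening: 0.0576
grip_force: 22.4
```

>>> apply_moves --pt "0.052 0 0 -0.01 0" --pt "0.052 0 0 -0.02 0" --pt "0.052 0 0 -0.03 0" --pt "0.052 0 0 -0.04 0" --pt "0.052 0 0 -0.04 0" --pt "0.052 0 0 -0.04 0" --newtons 20

```text
t: 6.35
tool_pos: [0.4312, -0.333, 0.2202]
tool_rot: [2.186, 2.253, -0.0]
contact_force: [-0.4, -0.2, -2.3]
opening: 0.0577
grip_force: 22.4
```

```bash
python3 tl.py
```

```text
6.4 [ 0.4309 -0.3327  0.2193] 0.05774438481380508 22.380302846431732 [-0.5438  0.0486 -2.5794]
0.0 walls [0.0928 0.092 ] mid [0.0447 0.0532 0.0574]
0.02 walls [0.0842 0.0843] mid [0.0441 0.0526 0.0601]
0.04 walls [0.0842 0.0843] mid [0.0445 0.0531 0.0578]
0.06 walls [0.0841 0.0841] mid [0.0437 0.0457 0.0556]
0.08 walls [0.0836 0.0837] mid [0.0439 0.0526 0.0572]
0.1 walls [0.079  0.0791] mid [0.0438 0.0522 0.055 ]
0.12 walls [nan nan] mid 
0.14 walls [nan nan] mid
```

The pan holds level at 20 N, so it will only tip when levered against the bin, and that stays controlled. I'll carry it to a position in front of the slot, with the underside about 118 mm up and the lip about 20 mm short of the face.

>>> apply_moves --pt "0.052 0 0 -0.02 0" --pt "0.052 0.005 0.005 -0.04 0" --pt "0.052 0.015 0.02 -0.06 -0.01" --pt "0.052 0.027 0.036 -0.07 -0.02" --pt "0.052 0.04 0.052 -0.077 -0.03" --pt "0.052 0.053 0.069 -0.077 -0.04" --pt "0.052 0.066 0.086 -0.077 -0.05" --pt "0.052 0.079 0.103 -0.077 -0.06" --pt "0.052 0.09 0.118 -0.077 -0.07" --pt "0.052 0.096 0.127 -0.077 -0.073" --pt "0.052 0.096 0.127 -0.077 -0.073" --pt "0.052 0.096 0.127 -0.077 -0.073" --newtons 20

```text
t: 7.4
tool_pos: [0.5547, -0.2328, 0.295]
tool_rot: [-2.103, -2.333, 0.002]
contact_force: [-0.6, -0.5, -1.9]
opening: 0.0581
grip_force: 22.8
```

```bash
python3 - <<'E'
from h import *
exec(open('tl.py').read())
cv2.imwrite('pics/w3.png',p['img']); M=T(); print(M)
q=shot('top'); im=q['img'][120:260,180:370]; cv2.imwrite('pics/t3.png',np.hstack([cv2.resize(p['img'],(400,300)),cv2.resize(im,(400,300))]))
d=eyes.outline_of('flap',p)
for d in d[:1]:
    c=cloud(p,d['region']); c=c[c[:,2]>.1]; m=c.mean(0); n=np.linalg.svd(c-m)[2][2]; n*=np.sign(n[2]); print('flap',d['confidence'],m,n,np.degrees(np.arctan2(-n[1],-n[0])),np.degrees(np.arcsin(n[2])))
    print('flap tool',(c.min(0),c.max(0)))
E
```

```text
7.45 [ 0.5544 -0.2331  0.2951] 0.05771015902697022 22.81805455684662 [ 0.422  -0.2489 -1.9556]
0.0 walls [0.1692 0.1692] mid [0.1194 0.1279 0.1324]
0.02 walls [0.1591 0.1591] mid [0.1188 0.1271 0.1348]
0.04 walls [0.1591 0.159 ] mid [0.1192 0.1279 0.133 ]
0.06 walls [0.159 0.159] mid [0.1185 0.126  0.1303]
0.08 walls [0.1586 0.1584] mid [0.1185 0.1273 0.1312]
0.1 walls [0.1541 0.1543] mid [0.1186 0.1272 0.13  ]
0.12 walls [nan nan] mid 
0.14 walls [nan nan] mid 
[[-0.1027  0.9947 -0.0015  0.5544]
 [ 0.9947  0.1027  0.0001 -0.2331]
 [ 0.0003 -0.0015 -1.      0.2951]
 [ 0.      0.      0.      1.    ]]
```

View pics/t3.png

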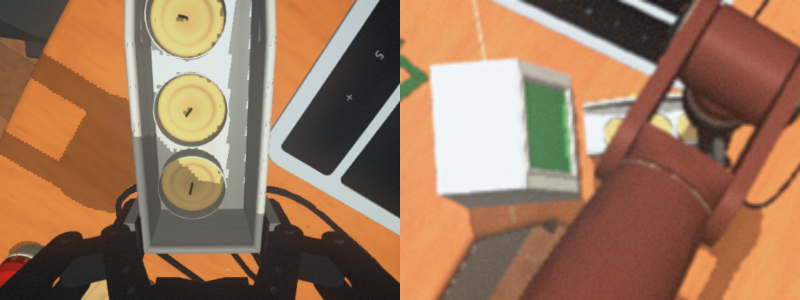

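The pan is level (wall tops at 159 mm) and its lip (right half, x≈585, y≈128) is lined up with the middle of the flap (y≈127). I'll insert it.

>>> apply_moves --pt "0.052 0.01 0 -0.003 0" --pt "0.052 0.02 0 -0.003 0" --pt "0.052 0.03 0 -0.003 0" --pt "0.052 0.04 0 -0.003 0" --pt "0.052 0.05 0 -0.003 0" --pt "0.052 0.06 0 -0.003 0" --pt "0.052 0.07 0 -0.003 0" --pt "0.052 0.08 0 -0.003 0" --pt "0.052 0.088 0 -0.003 0" --pt "0.052 0.095 0 -0.003 0" --pt "0.052 0.095 0 -0.003 0" --pt "0.052 0.095 0 -0.003 0" --newtons 20

```text
t: 8.55
tool_pos: [0.545, -0.138, 0.2985]
tool_rot: [-2.103, -2.334, 0.001]
contact_force: [-0.2, -2.8, -2.3]
opening: 0.0576
grip_force: 22.1
```

```bash
python3 - <<'E'
from h import *
exec(open('tl.py').read())
s=shot('scene'); im=s['img'][150:310,160:320]; cv2.imwrite('pics/t4.png',np.hstack([cv2.resize(p['img'],(400,300)),cv2.resize(im,(400,400))[50:350]]))
E
```

```text
8.6 [ 0.545  -0.1383  0.2984] 0.0577645002457193 22.04832136631012 [ 0.3547 -3.0788 -3.3278]
0.0 walls [0.172  0.1733] mid [0.1227 0.1312 0.1351]
0.02 walls [0.1621 0.1621] mid [0.1218 0.1301 0.1378]
0.04 walls [0.1619 0.1617] mid [0.1219 0.1306 0.1357]
0.06 walls [0.1615 0.1615] mid [0.121  0.1235 0.133 ]
0.08 walls [0.1609 0.1609] mid [0.121  0.1295 0.1342]
0.1 walls [0.1563 0.1562] mid [0.1208 0.1293 0.132 ]
0.12 walls [nan nan] mid 
0.14 walls [nan nan] mid
```

View pics/t4.png

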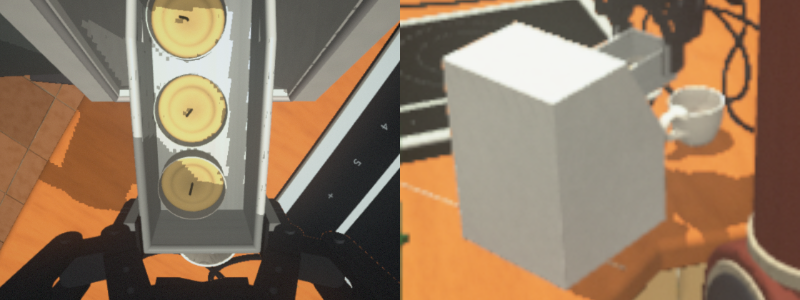

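The pan is in the opening, with clearance on both sides (opening edges at columns 125 and 285, pan at 130–268), and still level. I'll raise it so that the bin's upper edge swings it nose-down.

>>> apply_moves --pt "0.052 0.002 0 -0.005 0" --pt "0.052 0.004 0 -0.01 0" --pt "0.052 0.007 0 -0.015 0" --pt "0.052 0.01 0 -0.02 0" --pt "0.052 0.013 0 -0.025 0" --pt "0.052 0.016 0 -0.03 0" --pt "0.052 0.019 0 -0.035 0" --pt "0.052 0.022 0 -0.04 0" --pt "0.052 0.025 0 -0.044 0" --pt "0.052 0.026 0 -0.048 0" --pt "0.052 0.026 0 -0.048 0" --newtons 20

```text
t: 9.57
tool_pos: [0.5427, -0.1122, 0.3479]
tool_rot: [2.103, 2.332, 0.001]
contact_force: [-0.1, -1.6, -1.2]
opening: 0.0578
grip_force: 22.0
```

```bash
python3 tl.py
```

```text
9.6167 [ 0.5426 -0.1124  0.3474] 0.058052160388800456 21.98916882276535 [ 1.0306 -2.5059 -2.516 ]
0.0 walls [0.2188 0.2212] mid [0.1578 0.1714 0.1773]
0.02 walls [0.1996 0.1995] mid [0.1507 0.1592 0.169 ]
0.04 walls [0.1893 0.1895] mid [0.1377 0.1523 0.1573]
0.06 walls [0.1791 0.1792] mid [0.1297 0.139  0.1493]
0.08 walls [0.2019 0.2017] mid [0.1911 0.2003 0.2018]
0.1 walls [0.2015 0.2015] mid [0.1993 0.2004 0.2016]
0.12 walls [nan nan] mid 
0.14 walls [nan nan] mid
```

It is tilting as planned, about 27° so far. I'll continue to the final tip and hold there.

>>> apply_moves --pt "0.052 0.003 0 -0.005 0" --pt "0.052 0.006 0 -0.01 0" --pt "0.052 0.01 0 -0.015 0" --pt "0.052 0.014 0 -0.02 0" --pt "0.052 0.018 0 -0.025 0" --pt "0.052 0.023 0 -0.03 0" --pt "0.052 0.028 0 -0.034 0" --pt "0.052 0.031 0 -0.037 0" --pt "0.052 0.031 0 -0.037 0" --pt "0.052 0.031 0 -0.037 0" --pt "0.052 0.031 0 -0.037 0" --pt "0.052 0.031 0 -0.037 0" --newtons 20

```text
t: 10.62
tool_pos: [0.5393, -0.0817, 0.3835]
tool_rot: [-2.104, -2.333, -0.0]
contact_force: [0.5, -1.1, -0.5]
opening: 0.058
grip_force: 22.4
```

```bash
python3 - <<'E'
exec(open('tl.py').read())
s=shot('scene'); im=s['img'][150:310,160:320]; cv2.imwrite('pics/t5.png',np.hstack([cv2.resize(p['img'],(400,300)),cv2.resize(im,(400,400))[50:350]]))
E
```

```text
10.6667 [ 0.5393 -0.0818  0.3835] 0.05742712963507521 22.38450050354004 [ 0.3715 -2.0531 -1.2896]
0.0 walls [0.254  0.2557] mid [0.1578 0.173  0.2493]
0.02 walls [0.2188 0.2191] mid [0.1315 0.1439 0.1548]
0.04 walls [0.2018 0.2017] mid [0.1965 0.2004 0.2019]
0.06 walls [0.2016 0.2015] mid [0.1994 0.2005 0.2016]
0.08 walls [0.2016 0.2016] mid [0.1994 0.2005 0.2016]
0.1 walls [0.2017 0.2015] mid [0.1993 0.2005 0.2016]
0.12 walls [nan nan] mid 
0.14 walls [nan nan] mid
```

View pics/t5.png

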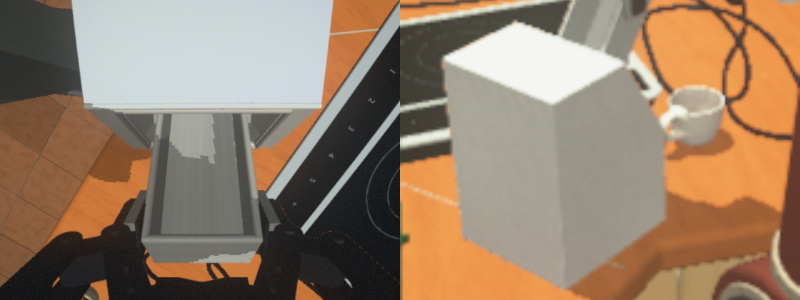

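No tea light is left in the visible part of the pan. I'll tip a little further to make sure, then withdraw along the pan's own axis.

>>> apply_moves --pt "0.052 0.002 0 -0.004 0" --pt "0.052 0.004 0 -0.008 0" --pt "0.052 0.005 0 -0.01 0" --pt "0.052 0.005 0 -0.01 0" --pt "0.052 0.005 0 -0.01 0" --pt "0.052 0.005 0 -0.01 0" --pt "0.052 0.005 0 -0.01 0" --pt "0.052 0.005 0 -0.01 0" --newtons 20

```text
t: 11.38
tool_pos: [0.5388, -0.0767, 0.3938]
tool_rot: [2.104, 2.333, 0.0]
contact_force: [-0.6, -1.2, -0.5]
opening: 0.0577
grip_force: 22.5
```

>>> apply_moves --pt "0.052 -0.008 0 -0.007 0" --pt "0.052 -0.016 0 -0.015 0" --pt "0.052 -0.024 0 -0.023 0" --pt "0.052 -0.032 0 -0.031 0" --pt "0.052 -0.042 0 -0.041 0" --pt "0.052 -0.052 0 -0.051 0" --pt "0.052 -0.062 0 -0.061 0" --pt "0.052 -0.074 0 -0.069 0" --pt "0.052 -0.088 0 -0.075 0" --pt "0.052 -0.104 0 -0.078 0" --pt "0.052 -0.12 0 -0.078 0" --pt "0.052 -0.12 0 -0.078 0" --newtons 20

```text
t: 12.38
tool_pos: [0.5511, -0.1992, 0.4712]
tool_rot: [2.108, 2.33, -0.002]
contact_force: [0.4, 0.2, -1.3]
opening: 0.0579
grip_force: 22.4
```

```bash
python3 - <<'E'
exec(open('tl.py').read())
s=shot('top'); im=s['img'][120:260,180:370]; cv2.imwrite('pics/t6.png',np.hstack([cv2.resize(p['img'],(400,300)),cv2.resize(im,(400,300))]))
for n in ('wrist','top'):
    q=p if n=='wrist' else s
    print(n,[(d['confidence'],d['box']) for d in eyes.search_frame('tealight_1',q)])
for d in eyes.outline_of('flap',s)[:1]:
    c=cloud(s,d['region']); m=c.mean(0); n=np.linalg.svd(c-m)[2][2]; n*=np.sign(n[2]); print('flap',d['confidence'],m,n,np.degrees(np.arcsin(n[2])))
E
```

```text
12.4333 [ 0.5511 -0.198   0.4707] 0.057585273897678424 22.403434216976166 [-0.5933 -0.4314 -1.8505]
0.0 walls [0.341  0.3427] mid [0.0017 0.2398 0.3366]
0.02 walls [0.2957 0.2955] mid [-0.0003  0.1986  0.2157]
0.04 walls [0.2592 0.2595] mid [-0.0008  0.0018  0.0192]
0.06 walls [0.0016 0.0191] mid [-0.0011  0.0004  0.0185]
0.08 walls [0.0016 0.0015] mid [-0.0013  0.0002  0.0016]
0.1 walls [0.1115 0.1116] mid [-0.0009  0.0334  0.1117]
0.12 walls [0.1416 0.1409] mid [0.1113 0.1271 0.1413]
0.14 walls [0.1458 0.1454] mid [0.1423 0.1442 0.1461]
wrist []
top [(0.71, [146.7, 269.1, 161.8, 277.5])]
flap 0.79 [ 0.5458 -0.0487  0.1614] [ 0.0915 -0.8615  0.4995] 29.9658061099274
```

View pics/t6.png

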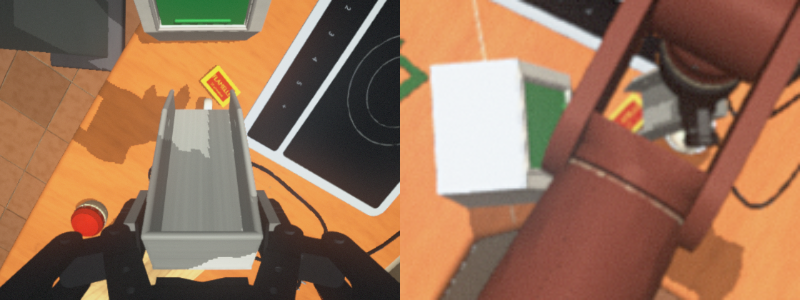

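The pan is empty and hangs at about 60°. In the right view the green flap lies flush, and its plane fits at 30.0°, so it is shut; the only tea light detected is the look-alike. I'll carry the pan back to its old spot.

>>> apply_moves --pt "0.052 -0.012 -0.014 0 0.01" --pt "0.052 -0.028 -0.03 0 0.02" --pt "0.052 -0.046 -0.05 0.01 0.03" --pt "0.052 -0.064 -0.07 0.025 0.04" --pt "0.052 -0.082 -0.09 0.045 0.05" --pt "0.052 -0.1 -0.11 0.07 0.06" --pt "0.052 -0.113 -0.125 0.095 0.07" --pt "0.052 -0.121 -0.133 0.12 0.073" --pt "0.052 -0.121 -0.133 0.14 0.073" --pt "0.052 -0.121 -0.133 0.15 0.073" --pt "0.052 -0.121 -0.133 0.15 0.073"

```text
t: 13.55
tool_pos: [0.4306, -0.3289, 0.3185]
tool_rot: [-2.183, -2.251, -0.001]
contact_force: [0.5, 0.1, -1.6]
opening: 0.0576
grip_force: 22.4
```

>>> apply_moves --pt "0.052 0 0 0.012 0" --pt "0.052 0 0 0.024 0" --pt "0.052 0 0 0.036 0" --pt "0.052 0 0 0.048 0" --pt "0.052 0 0 0.06 0" --pt "0.052 0 0 0.072 0" --pt "0.052 0 0 0.084 0" --pt "0.052 0 0 0.096 0" --pt "0.052 0 0 0.108 0" --pt "0.052 0 0 0.12 0" --pt "0.052 0 0 0.12 0" --pt "0.052 0 0 0.12 0"

```text
t: 14.55
tool_pos: [0.4315, -0.3302, 0.2017]
tool_rot: [2.188, 2.254, 0.0]
contact_force: [0.8, -2.0, 1.2]
opening: 0.0578
grip_force: 23.3
```

```bash
python3 tl.py
```

```text
14.6 [ 0.4315 -0.3301  0.2018] 0.05781571147347724 23.208770155906677 [-0.044 -1.873  1.549]
0.0 walls [0.0741 0.0766] mid [0.0199 0.0222 0.0244]
0.02 walls [0.0592 0.0591] mid [0.0156 0.0178 0.02  ]
0.04 walls [0.0549 0.0549] mid [0.0112 0.0134 0.0157]
0.06 walls [0.0485 0.0484] mid [0.0068 0.0091 0.0114]
0.08 walls [0.0369 0.0368] mid [0.0004 0.0048 0.0069]
0.1 walls [0.0257 0.0257] mid [-0.0009  0.0002  0.0013]
0.12 walls [nan nan] mid 
0.14 walls [nan nan] mid
```

The pan is down to about 12°. I'll press it flat, let go and rise.

>>> apply_moves --pt "0.052 0 0 0.008 0" --pt "0.052 0 0 0.016 0" --pt "0.052 0 0 0.021 0" --pt "0.052 0 0 0.021 0" --pt "0.052 0 0 0.021 0" --pt "0.085 0 0 0.021 0" --pt "0.085 0 0 0.021 0" --pt "0.085 0 0 0.021 0" --pt "0.085 0 0 0.021 0" --pt "0.085 0 0 0.021 0" --pt "0.085 0 0 0.021 0"

```text
t: 15.52
tool_pos: [0.431, -0.3296, 0.1798]
tool_rot: [-2.186, -2.254, -0.0]
contact_force: [-0.5, -0.6, 0.7]
opening: 0.085
grip_force: 0.0
```

>>> apply_moves --pt "0.085 0 0 -0.01 0" --pt "0.085 0 0 -0.03 0" --pt "0.085 0 0 -0.06 0" --pt "0.085 0 0 -0.09 0" --pt "0.085 0 0 -0.12 0" --pt "0.085 0 0 -0.15 0" --pt "0.085 0 0 -0.15 0" --pt "0.085 0 0 -0.15 0"

```text
t: 16.18
tool_pos: [0.4318, -0.3306, 0.3342]
tool_rot: [2.184, 2.25, -0.0]
contact_force: [-0.1, 0.5, -0.3]
opening: 0.0848
grip_force: 0.0
```

```bash
python3 - <<'E'
exec(open('tl.py').read())
s=shot('top'); cv2.imwrite('pics/t7.png',np.hstack([cv2.resize(p['img'],(400,300)),cv2.resize(s['img'][120:300,160:420],(400,300))]))
for d in eyes.outline_of('flap',s)[:1]:
    c=cloud(s,d['region']); m=c.mean(0); n=np.linalg.svd(c-m)[2][2]; n*=np.sign(n[2]); print('flap',np.degrees(np.arcsin(n[2])))
E
```

```text
16.2333 [ 0.4313 -0.3301  0.3318] 0.08466826592026562 0.0 [-0.1189 -0.3161 -1.0255]
0.0 walls [0.0577 0.0579] mid [0.0152 0.017  0.019 ]
0.02 walls [0.0547 0.0546] mid [0.012  0.0139 0.0159]
0.04 walls [0.0518 0.0515] mid [0.0091 0.0109 0.0127]
0.06 walls [0.0457 0.0461] mid [0.0059 0.0078 0.0097]
0.08 walls [0.036  0.0361] mid [0.0028 0.0046 0.0065]
0.1 walls [0.0259 0.026 ] mid [-0.001   0.0002  0.0014]
0.12 walls [0.0015 0.0013] mid [-0.0011  0.0003  0.0015]
0.14 walls [0.0012 0.0012] mid [-0.0012  0.0002  0.0014]
flap 30.382954094649307
```

View pics/t7.png

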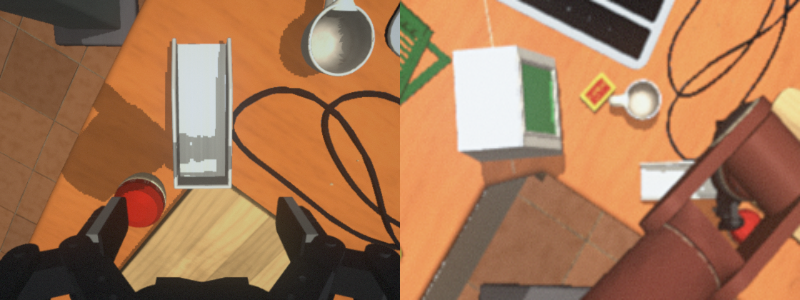

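The pan isn't flat (about 9°): its rear (left view, row 185) lies on the corner of the chopping board. I'll regrip it and set it down 60 mm further forward, clear of the board.

>>> apply_moves --pt "0.085 0 0 0.035 0" --pt "0.085 0 0 0.07 0" --pt "0.085 0 0 0.105 0" --pt "0.085 0 0 0.135 0" --pt "0.085 0 0 0.149 0" --pt "0.085 0 0 0.149 0" --pt "0.052 0 0 0.149 0" --pt "0.052 0 0 0.149 0" --pt "0.052 0 0 0.149 0" --pt "0.052 0 0 0.149 0" --pt "0.052 0 0 0.149 0" --newtons 20

```text
t: 17.25
tool_pos: [0.4317, -0.3305, 0.1831]
tool_rot: [2.186, 2.253, -0.0]
contact_force: [0.4, -0.9, 1.2]
opening: 0.0579
grip_force: 28.2
```

>>> apply_moves --pt "0.052 0 0 -0.01 0" --pt "0.052 0 0 -0.02 0" --pt "0.052 0.01 0 -0.025 0" --pt "0.052 0.025 0 -0.025 0" --pt "0.052 0.04 0 -0.025 0" --pt "0.052 0.055 0 -0.025 0" --pt "0.052 0.065 0 -0.02 0" --pt "0.052 0.065 0 -0.01 0" --pt "0.052 0.065 0 0 0" --pt "0.052 0.065 0 0 0"

```text
t: 18.08
tool_pos: [0.4287, -0.2645, 0.1794]
tool_rot: [-2.186, -2.252, -0.0]
contact_force: [-0.2, -0.0, -1.4]
opening: 0.0577
grip_force: 28.1
```

```bash
python3 tl.py
```

```text
18.1333 [ 0.4288 -0.2649  0.18  ] 0.058074006337722174 28.114905059337616 [ 0.2428 -0.4091 -1.623 ]
0.0 walls [0.055  0.0558] mid [0.0125 0.014  0.0154]
0.02 walls [0.0518 0.0518] mid [0.0101 0.0117 0.0131]
0.04 walls [0.0495 0.0494] mid [0.0078 0.0093 0.0109]
0.06 walls [0.0449 0.0446] mid [0.0055 0.007  0.0086]
0.08 walls [0.036  0.0357] mid [0.0032 0.0047 0.0062]
0.1 walls [0.0277 0.0275] mid [-0.0009  0.0004  0.0038]
0.12 walls [nan nan] mid 
0.14 walls [nan nan] mid
```

>>> apply_moves --pt "0.052 0 0 0.003 0" --pt "0.052 0 0 0.003 0" --pt "0.085 0 0 0.003 0" --pt "0.085 0 0 0.003 0" --pt "0.085 0 0 0.003 0" --pt "0.085 0 0 0.003 0" --pt "0.085 0 0 -0.01 0" --pt "0.085 0 0 -0.04 0" --pt "0.085 0 0 -0.08 0" --pt "0.085 0 0 -0.12 0" --pt "0.085 0 0 -0.15 0" --pt "0.085 0 0 -0.15 0"

```text
t: 19.13
tool_pos: [0.431, -0.2665, 0.3405]
tool_rot: [2.177, 2.244, 0.002]
contact_force: [1.3, -0.6, 1.2]
opening: 0.0851
grip_force: 0.0
```

```bash
python3 - <<'E'
exec(open('tl.py').read())
s=shot('top'); cv2.imwrite('pics/t8.png',np.hstack([cv2.resize(p['img'],(400,300)),cv2.resize(s['img'][120:300,160:420],(400,300))]))
E
```

```text
19.1833 [ 0.4303 -0.266   0.3369] 0.08534767429678829 0.0 [ 1.5227 -0.3728 -0.1796]
0.0 walls [0.0428 0.0429] mid [0.002  0.0031 0.0043]
0.02 walls [0.0428 0.0429] mid [0.0019 0.0031 0.0043]
0.04 walls [0.0427 0.0428] mid [0.0021 0.0033 0.0045]
0.06 walls [0.0388 0.0395] mid [0.0021 0.0033 0.0044]
0.08 walls [0.0326 0.0331] mid [0.0019 0.0031 0.0044]
0.1 walls [0.0258 0.0261] mid [-0.001   0.0003  0.0037]
0.12 walls [0.0011 0.0015] mid [-0.0012  0.0001  0.0014]
0.14 walls [-0.0009  0.0014] mid [-0.0013  0.0001  0.0015]
```

View pics/t8.png

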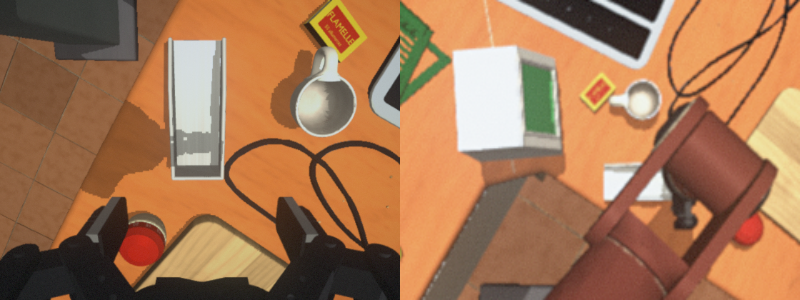

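The pan is flat now: its floor reads 3 mm along its whole length, and it is clear of the board and released. The flap is shut, and the matchbox, cup and timer are where they were. I'll hand it in.

```bash
python3 -c "
from station import ctrl; print(ctrl.finish_job())"
```

```text
the job is handed in; nothing more can be done
None
```

I handed the job in at about 19 s: all three tea lights appear to be in the bin, the flap is shut, and the empty pan stands flat and released on the worktop. The first set-down caught the chopping board, so I moved the pan clear; the hand-in returned no verdict.

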